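Tip two amplifier modules flat into their taped outlines

TASK

The power supply and the tuner module taken out of the amplifier stand on end, each at one end of a taped outline on its own mat. With the fingertips, push each one high up on its slotted side so that it topples over and lands lying flat inside its own outline, slotted side up (resting on the tape is fine): it must come down there, not be slid in afterwards. Do not pick either of them up, and leave everything else on the bench where it stands.

Things in the scene. Friction and masses are not known exactly. Their poses are not given: they have to be found in the camera images.
- psu: power supply: bare metal box standing on end on psu_mat, 42 (x) x 80 (y) x 150 (z, tall) mm, about 0.55 kg (varies by x0.7 to 1.4, friction on the mat about 0.5 to 0.7). Four round metal jacks stick up 9 mm from the middle of the top end. Origin: centre of its underside as it stands; own z up along its height; own +x faces the taped outline and is the way it is to fall; the slotted vent face is its -x side.
- psu_foot_left (a point): corner of the power supply's +x face: lower (foot) edge, the edge it pivots on, +y side
- psu_foot_right (a point): corner of the power supply's +x face: lower (foot) edge, the edge it pivots on, -y side
- psu_head_left (a point): corner of the power supply's +x face: top end (at the height of the jack tips), +y side
- psu_head_right (a point): corner of the power supply's +x face: top end (at the height of the jack tips), -y side
- psu_vent (a point): middle of the power supply's slotted vent (-x) face, 75 mm up as it stands; on top when the box lies as wanted
- psu_bay (a point): centre of the power supply's taped outline, on the mat's top face (3 mm above the table). x runs along the outline's length, away from the standing box; y across. Inside the 10 mm wide pale tape it measures 195 (x) x 114 (y) mm, to the tape's outer edge 215 x 134 mm. The box starts at its -x end, its foot edge 14 to 30 mm inside the inner edge of the tape there, so tipped about that edge it fits. The tape is flat and does not catch.
- psu_mat: fixed dark rubber mat under the power supply, 270 (x) x 180 (y) x 3 mm; origin at the centre of its underside, x towards the far end of the outline
- tuner: tuner module: bare metal box standing on end on tuner_mat, 34 (x) x 64 (y) x 110 (z, tall) mm, about 0.3 kg (varies by x0.7 to 1.4, friction on the mat about 0.5 to 0.7). Origin: centre of its underside as it stands; own z up along its height; own +x faces the taped outline and is the way it is to fall; the slotted vent face is its -x side.
- tuner_foot_left (a point): corner of the tuner module's +x face: lower (foot) edge, the edge it pivots on, +y side
- tuner_foot_right (a point): corner of the tuner module's +x face: lower (foot) edge, the edge it pivots on, -y side
- tuner_head_left (a point): corner of the tuner module's +x face: top end, +y side
- tuner_head_right (a point): corner of the tuner module's +x face: top end, -y side
- tuner_vent (a point): middle of the tuner module's slotted vent (-x) face, 55 mm up as it stands; on top when the box lies as wanted
- tuner_bay (a point): centre of the tuner module's taped outline, on the mat's top face (3 mm above the table). x runs along the outline's length, away from the standing box; y across. Inside the 10 mm wide pale tape it measures 145 (x) x 98 (y) mm, to the tape's outer edge 165 x 118 mm. The box starts at its -x end, its foot edge 14 to 30 mm inside the inner edge of the tape there, so tipped about that edge it fits. The tape is flat and does not catch.
- tuner_mat: fixed dark rubber mat under the tuner module, 270 (x) x 180 (y) x 3 mm; origin at the centre of its underside, x towards the far end of the outline
- capacitor: bystander: black capacitor can standing on psu_mat beside the power supply, 22 mm diameter, 40 mm tall; origin centre of its underside
- plug: bystander: grey adapter plug standing on tuner_mat beside the tuner module, 22 mm diameter, 38 mm tall; origin centre of its underside
- jar: bystander: clear screw jar between the mats, 40 mm diameter, 55 mm tall; origin centre of its underside
- screwdriver: bystander: screwdriver lying across the far side of the bench, about 200 mm long; origin under its middle
- tape_roll: bystander: black tape roll lying flat at the left, 72 mm diameter, 19 mm high; origin centre of its underside
- carton: bystander: small plain carton standing at the far side, 35 x 55 x 75 mm tall; it has no outline and stays standing; origin centre of its underside
- remote: bystander: black remote control lying at the right, 160 x 45 x 18 mm; origin centre of its underside

How it is judged:
By the outcome, as a careful person would: the job done as asked, in the order asked, and still so for the second after the job is handed in, with the robot touching nothing.
It also fails if it takes over 45 s, if anything falls off the work surface, if the arm or the gripper's body presses on something with over 40 N, if the wrist force passes 120 N, or if a joint passes its speed limit or range.

ROBOT

A 7-joint arm with a two-finger parallel gripper is mounted at the origin on the work surface. World frame = base frame: x ahead of the robot, y to its left, z up, the work surface at z = 0. Lengths are in m, angles in rad, forces in N, time in s.
With the tool pointing down it reaches from about 0.4 to 0.85 m from the base axis. Payload 6.9 kg.
Tool frame: the origin (TCP) lies on the centre line of the jaws, within the pads' length; the fingertips stand 14 mm ahead of it and the grasp point (between the pads) lies 5 mm behind it (r.tcp_to_tips is the distance from the TCP to the fingertips, in m); y points along the fingers, z is the direction in which the jaws open and shut, and the axes are right-handed (so a half turn about y gives the same grasp; the last joint's range is limited). The gripper opens to 85 mm and grips with 20 to 120 N. Pads are 22 mm wide; open, the fingers measure 114 mm over their backs; the gripper's body (76 mm by 85 mm) begins 54 mm behind the grasp point. The pads swing forward as they close: fully open they stand 13 mm farther back than shut.
Start: joints at [-1.22, 0.507, -0.238, 1.5, 0.126, 1.149, -0.155], TCP at [0.151, 0.606, 0.245] pointing down, gripper open.
Joint ranges: [-3.08, 3.08], [-0.24, 2.05], [-1.43, 1.35], [0, 2.5], [-1.52, 4.66], [0.17, 1.96], [-2.89, 2.89]. Speed limits (rad/s): [2.39, 2.39, 3.14, 3.14, 3.14, 3.14, 3.14].

INTERFACE

Orientations are given as [roll, pitch, yaw] about the fixed x, y, z axes, in that order (R = Rz(yaw) Ry(pitch) Rx(roll)).
In Python, from rig import r gives the robot as it stands.
- The arm moves only by the tool servo_tool, never from a script. Its arguments are lists of equal length, an entry for each row: "grip": the closure, from 0 (fully open) to 1 (shut); "translation": the shift along the world's x, y, z in cm, a list of three; "turn": the turn, a rotation vector about the world's x, y, z in rad, a list of three. A call has 1 to 10 rows; each row is the pose to reach, as a shift and turn from the pose commanded when the call began; what a row does not reach only later rows make up. A row lasts 1/12 s, in which the tool goes at most 41.7 mm and 7.16 degrees, less where a joint would pass 70% of its speed; a pose out of reach is approached as far as the arm can. A call with a gripper value outside its range is refused whole. The fingers move at their own pace and stop on an object; the grip force is fixed at half the most. Time passes only in rows, so rows that repeat a pose let the fingers close. It gives the time, the measured TCP pose, the force and the opening at its end, in the units of the state.
- r.read_state(): the state, without advancing time (a new reading comes with each control period).
- r.capture(name): name is "scene" or "top" or "wrist"; returns the picture (480x640x3 uint8, red, green, blue); there is no depth.
- r.get_calibration(name): a dict with "fovy" (degrees; the focal length in pixels is half the picture's height over the tangent of half this angle, whatever the lens; pixels are square), "cx", "cy" (the principal point, pixels), "k1" (the pictures are not rectified: a ray, as slopes to the right and down, at radius r is drawn at 1 + k1 r^2 times it, then the intrinsics apply), "T" (4x4, takes a point from camera to world coordinates); the wrist camera has in their place "hand_eye" (4x4, takes a point from camera to tool coordinates, whose origin is the TCP and whose axes are the tool frame's). Camera axes: x right, y up, looking along -z (the intrinsics and any distortion apply to the point x, -y, -z); pixel columns grow to the right and rows downward; lengths in m; the calibration is good to about 2 mm. A picture is of the moment at which its call begins: read the wrist's pose just before it. get_calibration takes no time and is no camera call.
- r.finish_job(): hands the job in, once; it reports no verdict.
The state is a dict: "clock": time; "joint_pos": joint angles; "dq": joint speeds; "effort": joint torques, N m; "eef_pos": TCP position; "ee_rot": TCP orientation; "ft_force": force on the tool from outside, world axes, zero at the start; "ft_torque": the same for the moment, N m; "grip_width": finger opening in m.
Only numpy, scipy, OpenCV 4.12 (cv2) and the standard library are available. Lean on these libraries where they do the work, as an engineer would, in place of code of your own. Each camera call takes 0.05 s, during which the arm holds its last target.

## Working session

There is one attempt and no reset: what is moved stays moved. The work goes in short steps, Python scripts to look and compute and a tool call to move; the robot and the scene stay as the last step left them, time stands still between calls to the robot, and variables do not carry over. Pictures are saved under pics/ and viewed, and the job is handed in when it is done.

Besides the shell and the picture viewer there is one more tool, called as name(argument=value, ...) on one line, values as JSON. servo_tool: Moves the arm, as the interface text tells. Its arguments: {"type":"object","properties":{"grip":{"type":"array","items":{"type":"number"}},"translation":{"type":"array","items":{"type":"array","items":{"type":"number"}}},"turn":{"type":"array","items":{"type":"array","items":{"type":"number"}}}},"required":["grip","translation","turn"]}

```bash
ls; mkdir -p pics; python3 - <<'E'
from rig import r
import cv2,numpy as np
np.set_printoptions(precision=4,suppress=True)
print(r.read_state()); print(r.tcp_to_tips)
for n in("scene","top"):
    im=r.capture(n); cv2.imwrite(f"pics/{n}0.png",im[:,:,::-1]); print(n,r.get_calibration(n))
print(r.get_calibration("wrist"))
E
```

```text
pics
{'clock': 0.0, 'joint_pos': array([-1.2205,  0.5083, -0.2375,  1.5011,  0.1257,  1.1489, -0.1548]), 'dq': array([ 0.0014, -0.0002, -0.0007, -0.0005,  0.0005,  0.0005, -0.0005]), 'effort': array([ -0.0004, -62.0587,  -2.1873, -24.9654,   0.0125,   0.0118,
        -0.    ]), 'eef_pos': array([0.1514, 0.6059, 0.2445]), 'ee_rot': array([-1.5725, -0.    , -0.2448]), 'ft_force': array([-0.1362,  0.2187, -0.3095]), 'ft_torque': array([-0.0419, -0.0304,  0.0279]), 'grip_width': 0.08533360734241395}
0.014
scene {'fovy': 52.57809459624378, 'cx': 324.0402590985855, 'cy': 249.96092487745057, 'k1': -0.10549011381181954, 'T': array([[-0.5429, -0.4788,  0.69  ,  1.2956],
       [ 0.8398, -0.306 ,  0.4484,  0.4124],
       [-0.0036,  0.8229,  0.5682,  0.6883],
       [ 0.    ,  0.    ,  0.    ,  1.    ]])}
top {'fovy': 55.94534451008247, 'cx': 324.7957923053134, 'cy': 235.32514759520578, 'k1': -0.11157583824735581, 'T': array([[-0.0113,  0.9947, -0.1024,  0.4684],
       [-0.9999, -0.011 ,  0.0034,  0.0024],
       [ 0.0023,  0.1024,  0.9947,  1.3051],
       [ 0.    ,  0.    ,  0.    ,  1.    ]])}
{'fovy': 61.39967988055949, 'cx': 317.606046382516, 'cy': 239.61275166212957, 'k1': -0.03876884253289404, 'hand_eye': array([[-0.0004, -0.9532, -0.3022, -0.0782],
       [ 0.0017,  0.3022, -0.9532, -0.1289],
       [ 1.    , -0.0009,  0.0015,  0.    ],
       [ 0.    ,  0.    ,  0.    ,  1.    ]])}
```

View pics/scene0.png

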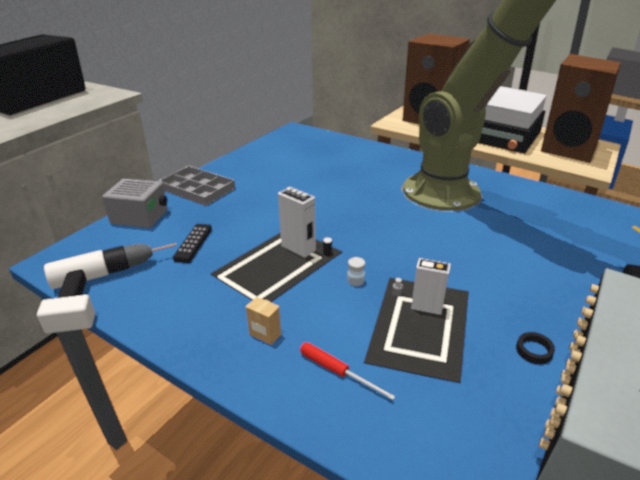

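View pics/top0.png

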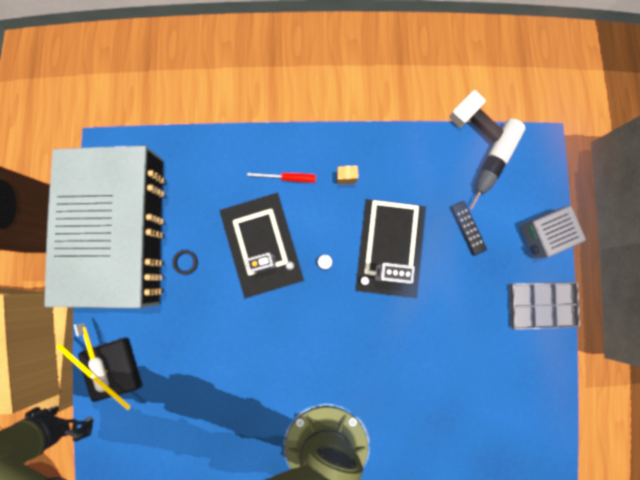

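```bash
python3 - <<'E'
import cv2,numpy as np
im=cv2.imread("pics/top0.png")
a=cv2.resize(im[180:310,340:440],None,fx=6,fy=6,interpolation=cv2.INTER_CUBIC)[:600]
b=cv2.resize(im[185:305,210:310],None,fx=5,fy=5,interpolation=cv2.INTER_CUBIC)
a=cv2.resize(im[190:310,340:440],None,fx=5,fy=5,interpolation=cv2.INTER_CUBIC)
cv2.imwrite("pics/topc_psu.png",a);cv2.imwrite("pics/topc_tun.png",b)
s=cv2.imread("pics/scene0.png")
cv2.imwrite("pics/sc_psu.png",cv2.resize(s[175:310,205:365],None,fx=4.4,fy=4.4,interpolation=cv2.INTER_CUBIC))
cv2.imwrite("pics/sc_tun.png",cv2.resize(s[250:380,360:480],None,fx=4.4,fy=4.4,interpolation=cv2.INTER_CUBIC))
E
```

```text
(no output)
```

View pics/topc_psu.png

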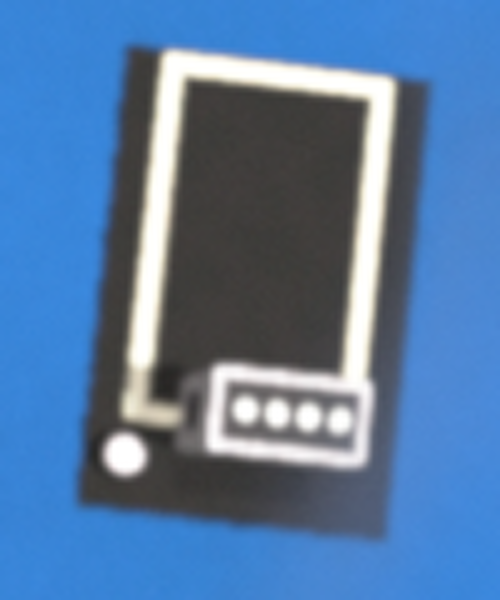

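View pics/topc_tun.png

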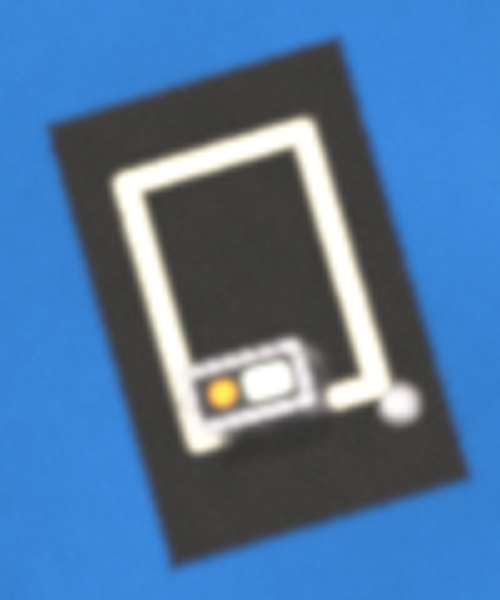

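View pics/sc_psu.png

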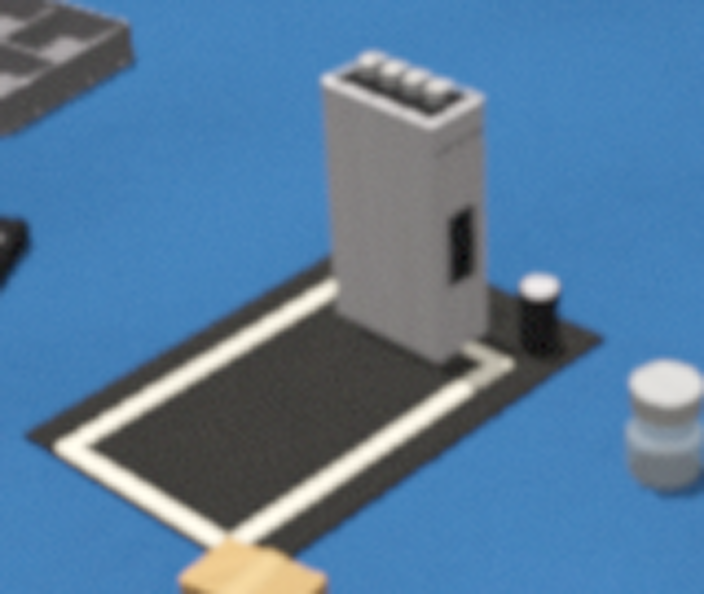

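View pics/sc_tun.png

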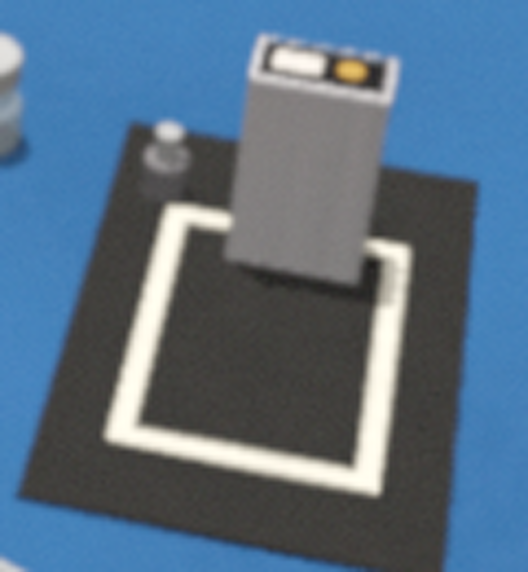

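```bash
cat > h.py <<'E'
import numpy as np,cv2
from rig import r
np.set_printoptions(precision=4,suppress=True)
def ray(n,uv,T=None):
    c=r.get_calibration(n); f=240/np.tan(np.radians(c["fovy"])/2)
    K=np.array([[f,0,c["cx"]],[0,f,c["cy"]],[0,0,1]])
    p=cv2.undistortPoints(np.float64(uv).reshape(-1,1,2),K,np.array([c["k1"],0,0,0.]))[:,0]
    d=np.c_[p[:,0],-p[:,1],-np.ones(len(p))]
    T=c["T"] if T is None else T
    return T[:3,3],d@T[:3,:3].T
def plane(n,uv,z,T=None):
    o,d=ray(n,uv,T); return o+d*((z-o[2])/d[:,2])[:,None]
E
python3 - <<'E'
from h import *
def rep(t,P):
    P=P[:,:2]; n=len(P); print(t,"c",P.mean(0).round(4)); print(P)
    e=np.roll(P,-1,0)-P; print(" len",np.linalg.norm(e,axis=1)," ang",np.degrees(np.arctan2(e[:,1],e[:,0])))
tp=lambda a,o,s=5:np.array(a)/s+np.array(o)-0.4
T=lambda a,z,t,o:rep(t,plane("top",tp(a,o),z))
po=(340,190);to=(210,185)
T([(130,47),(430,82),(387,538),(80,502)],.003,"psu mat",po)
T([(163,50),(397,80)],.003,"psu tape far",po)
T([(187,80),(370,100)],.003,"psu tape far inner",po)
T([(215,362),(374,380),(366,468),(208,450)],.153,"psu top",po)
T([(50,128),(338,38),(468,475),(172,566)],.003,"tun mat",to)
T([(112,182),(312,117),(388,395),(193,455)],.003,"tun tape",to)
T([(188,372),(300,337),(314,400),(200,433)],.113,"tun top",to)
S=lambda a,z,t,o:rep(t,plane("scene",np.array(a)/4.4+np.array(o)-.4,z))
S([(338,312),(440,362)],.003,"psu foot",(205,175))
S([(323,82),(435,128),(485,98),(372,55)],.153,"psu top sc",(205,175))
S([(228,260),(360,284)],.003,"tun foot",(360,250))
S([(250,82),(388,100),(398,60),(262,38)],.113,"tun top sc",(360,250))
S([(130,125),(478,182),(443,575),(20,497)],.003,"tun mat sc",(360,250))
S([(540,345)],.003,"cap",(205,175));S([(540,284)],.043,"captop",(205,175));S([(170,132)],.041,"plug top",(360,250))
T([(125,455)],.043,"captop",po);T([(400,402)],.041,"plugtop",to)
print(plane("top",[(325,262)],.055))
E
```

```text
psu mat c [ 0.5645 -0.1939]
[[ 0.708  -0.1227]
 [ 0.6857 -0.299 ]
 [ 0.4205 -0.2653]
 [ 0.4438 -0.0886]]
 len [0.1777 0.2673 0.1782 0.2663]  ang [-97.201  172.7661  82.4849  -7.3496]
psu tape far c [ 0.6965 -0.2107]
[[ 0.706  -0.142 ]
 [ 0.687  -0.2794]]
 len [0.1387 0.1387]  ang [-97.8613  82.1387]
psu tape far inner c [ 0.6817 -0.2093]
[[ 0.6881 -0.1556]
 [ 0.6753 -0.263 ]]
 len [0.1081 0.1081]  ang [-96.7944  83.2056]
psu top c [ 0.4893 -0.1867]
[[ 0.5169 -0.1484]
 [ 0.5066 -0.23  ]
 [ 0.4618 -0.2246]
 [ 0.4721 -0.1438]]
 len [0.0822 0.0451 0.0814 0.045 ]  ang [-97.2021 173.1694  82.6918  -5.8327]
tun mat c [0.5777 0.1837]
[[0.6799 0.3054]
 [0.7311 0.136 ]
 [0.4753 0.0614]
 [0.4247 0.2319]]
 len [0.1769 0.2664 0.1779 0.2655]  ang [ -73.1872 -163.732   106.5367   16.0573]
tun tape c [0.5855 0.1866]
[[0.6475 0.2683]
 [0.6843 0.1512]
 [0.5217 0.1072]
 [0.4882 0.2199]]
 len [0.1228 0.1684 0.1176 0.1664]  ang [ -72.5301 -164.8596  106.5503   16.9073]
tun top c [0.523  0.1711]
[[0.5304 0.2043]
 [0.5484 0.1448]
 [0.515  0.1374]
 [0.4981 0.1978]]
 len [0.0621 0.0342 0.0627 0.0329]  ang [ 
[... 462 characters left out ...]
0.5251 0.1721]
[[0.552  0.1473]
 [0.5311 0.2052]
 [0.4998 0.198 ]
 [0.5175 0.138 ]]
 len [0.0616 0.0321 0.0626 0.0357]  ang [ 109.8421 -167.1093  -73.5512   15.0658]
tun mat sc c [0.5791 0.182 ]
[[0.4781 0.0589]
 [0.4254 0.2297]
 [0.6789 0.304 ]
 [0.7338 0.1355]]
 len [0.1787 0.2641 0.1772 0.2669]  ang [ 107.137    16.3411  -71.958  -163.3211]
cap c [ 0.4702 -0.1144]
[[ 0.4702 -0.1144]]
 len [0.]  ang [0.]
captop c [ 0.4691 -0.1151]
[[ 0.4691 -0.1151]]
 len [0.]  ang [0.]
plug top c [0.5179 0.0976]
[[0.5179 0.0976]]
 len [0.]  ang [0.]
captop c [ 0.4703 -0.1114]
[[ 0.4703 -0.1114]]
 len [0.]  ang [0.]
plugtop c [0.5162 0.0974]
[[0.5162 0.0974]]
 len [0.]  ang [0.]
[[ 0.5229 -0.0016  0.055 ]]
```

servo_tool(grip=[0.6, 0.6, 0.6, 0.6, 0.6, 0.6, 0.6, 0.6, 0.6, 0.6], translation=[[2.5, -3.1, 0], [5, -6.2, 0], [7.5, -9.3, 0], [10, -12.4, 0], [12.5, -15.5, 0], [15, -18.6, 0], [17.5, -21.7, 0], [20, -24.8, 0], [22.5, -27.9, 0], [25, -31, 0]], turn=[[0, 0, 0.02], [0, 0, 0.04], [0, 0, 0.06], [0, 0, 0.08], [0, 0, 0.1], [0, 0, 0.12], [0, 0, 0.12], [0, 0, 0.12], [0, 0, 0.12], [0, 0, 0.12]])

```text
clock: 0.93
eef_pos: [0.4022, 0.2944, 0.2452]
ee_rot: [-1.571, 0.0, -0.125]
ft_force: [0.1, 0.7, 0.7]
grip_width: 0.0345
```

servo_tool(grip=[0.6, 0.6, 0.6, 0.6, 0.6, 0.6, 0.6, 0.6, 0.6, 0.6], translation=[[0, -4, 0], [0, -8, 0], [0, -12, 0], [0, -16, 0], [0, -20, 0], [0.4, -24, 0], [0.8, -28, 0], [1.2, -32, 0], [1.6, -36, 0], [2, -40, 0]], turn=[[0, 0, 0], [0, 0, 0], [0, 0, 0], [0, 0, 0], [0, 0, 0], [0, 0, 0], [0, 0, 0], [0, 0, 0], [0, 0, 0], [0, 0, 0]])

```text
clock: 1.77
eef_pos: [0.421, -0.1056, 0.2453]
ee_rot: [-1.571, -0.0, -0.125]
ft_force: [1.3, 0.9, -0.4]
grip_width: 0.0344
```

servo_tool(grip=[0.6, 0.6, 0.6, 0.6, 0.6, 0.6, 0.6], translation=[[0, -3, 0], [0, -6, 0], [0.2, -7.4, 0], [0.2, -7.4, 0], [0.2, -7.4, 0], [0.2, -7.4, 0], [0.2, -7.4, 0]], turn=[[0, 0, 0], [0, 0, 0], [0, 0, 0], [0, 0, 0], [0, 0, 0], [0, 0, 0], [0, 0, 0]])

```text
clock: 2.35
eef_pos: [0.4235, -0.1762, 0.2452]
ee_rot: [-1.57, 0.0, -0.123]
ft_force: [0.4, 0.7, 0.7]
grip_width: 0.0341
```

```bash
python3 - <<'E'
from rig import r
import cv2,numpy as np
s=r.read_state(); print(s['clock'],s['eef_pos'],s['ee_rot'],s['ft_force'],s['joint_pos'])
for n in("wrist","top"): cv2.imwrite(f"pics/{n}1.png",r.capture(n)[:,:,::-1])
E
```

```text
2.35 [ 0.42351153 -0.17623231  0.24516635] [-1.57017891e+00  4.23194188e-04 -1.22794626e-01] [0.41711261 0.6675994  0.65120939] [ 0.27369933  0.24876674  0.08642133  1.91800581 -0.02625909  0.97642615
  1.82019354]
```

View pics/wrist1.png

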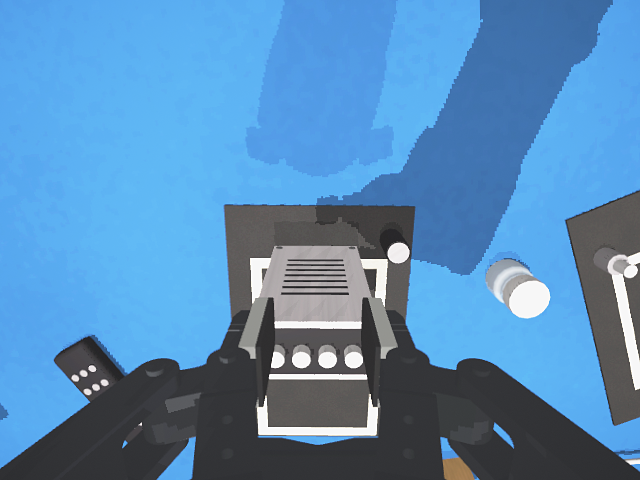

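View pics/top1.png

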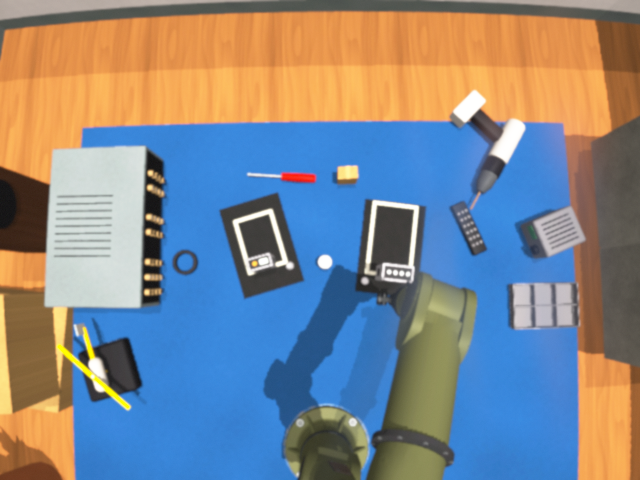

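```bash
python3 - <<'E'
from h import *
from scipy.spatial.transform import Rotation as R
c=r.get_calibration("wrist"); s=r.read_state()
W=np.eye(4);W[:3,:3]=R.from_euler('xyz',s['ee_rot']).as_matrix();W[:3,3]=s['eef_pos'];T=W@c['hand_eye']
p=plane("wrist",[(268,323),(367,321),(258,379),(377,376)],.153,T); print(p)
print(plane("wrist",[(275,247),(358,247)],.003,T))
d=p[1]-p[0];print(np.linalg.norm(d),np.degrees(np.arctan2(d[1],d[0])))
loc=(p-s['eef_pos'])@W[:3,:3];print(loc)
E
```

```text
[[ 0.4652 -0.2125  0.153 ]
 [ 0.4712 -0.1519  0.153 ]
 [ 0.5049 -0.2256  0.153 ]
 [ 0.512  -0.1488  0.153 ]]
[[ 0.4651 -0.2236  0.003 ]
 [ 0.4748 -0.1437  0.003 ]]
0.06091002209520596 84.33566064942218
[[ 0.0457  0.0923 -0.0307]
 [ 0.0443  0.0923  0.0302]
 [ 0.0867  0.0923 -0.0388]
 [ 0.0843  0.0923  0.0382]]
```

servo_tool(grip=[0.6, 0.6, 0.6, 0.6, 0.6, 0.6, 0.6, 0.6, 0.6, 0.6], translation=[[0, 0, -3], [0, 0, -6], [0, 0, -9], [0, 0, -10.5], [0, 0, -10.5], [1, -0.12, -10.5], [2, -0.24, -10.5], [2.6, -0.32, -10.5], [2.6, -0.32, -10.5], [2.6, -0.32, -10.5]], turn=[[0, 0, 0], [0, 0, 0], [0, 0, 0], [0, 0, 0], [0, 0, 0], [0, 0, 0], [0, 0, 0], [0, 0, 0], [0, 0, 0], [0, 0, 0]])

```text
clock: 3.28
eef_pos: [0.4505, -0.181, 0.141]
ee_rot: [-1.571, -0.002, -0.124]
ft_force: [-0.8, 0.6, -0.3]
grip_width: 0.0341
```

```bash
python3 - <<'E'
from rig import r
import cv2,numpy as np
s=r.read_state(); print(s['clock'],s['eef_pos'],s['ee_rot'],s['ft_force'])
for n in("wrist","scene"): cv2.imwrite(f"pics/{n}2.png",r.capture(n)[:,:,::-1])
E
```

```text
3.2833 [ 0.45049614 -0.18096083  0.14101509] [-1.57114967 -0.00165604 -0.12434554] [-0.77613849  0.56674843 -0.34064757]
```

View pics/wrist2.png

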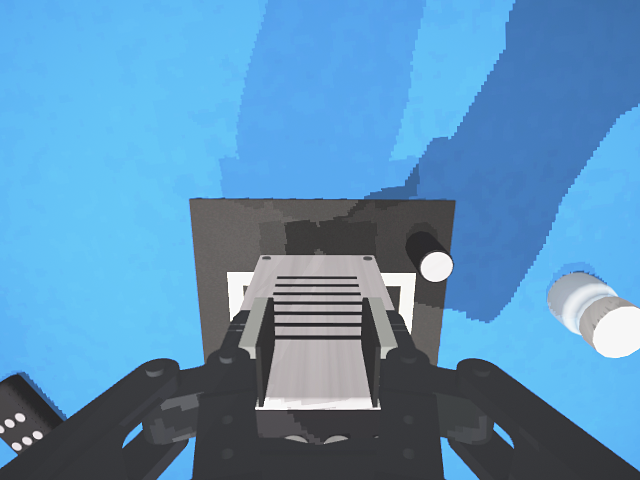

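View pics/scene2.png

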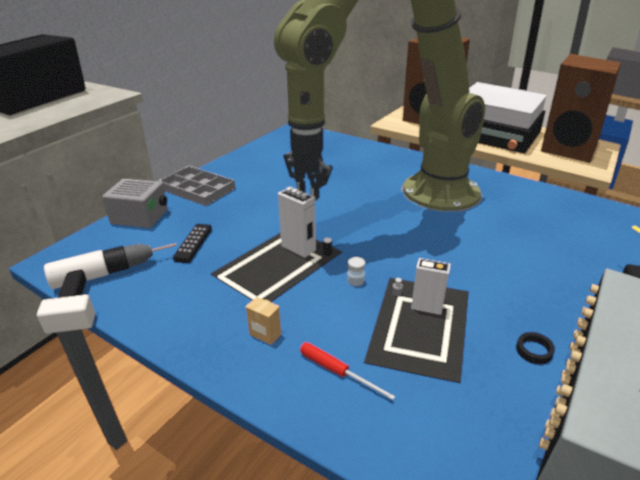

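servo_tool(grip=[0.6, 0.6, 0.6, 0.6, 0.6, 0.6, 0.6, 0.6, 0.6, 0.6], translation=[[0.4, -0.05, 0], [0.8, -0.1, 0], [1.1, -0.13, 0], [1.4, -0.17, 0], [1.8, -0.22, 0], [2.2, -0.27, 0], [2.6, -0.32, 0], [3, -0.37, 0], [3.4, -0.42, 0], [3.8, -0.47, 0]], turn=[[0, 0, 0], [0, 0, 0], [0, 0, 0], [0, 0, 0], [0, 0, 0], [0, 0, 0], [0, 0, 0], [0, 0, 0], [0, 0, 0], [0, 0, 0]])

```text
clock: 4.22
eef_pos: [0.4881, -0.1856, 0.1402]
ee_rot: [-1.571, -0.0, -0.125]
ft_force: [0.2, 0.0, -0.5]
grip_width: 0.0342
```

```bash
python3 - <<'E'
from rig import r
import cv2,numpy as np
s=r.read_state(); print(s['clock'],s['eef_pos'],s['ee_rot'],s['ft_force'])
cv2.imwrite("pics/scene3.png",r.capture("scene")[150:330,180:420,::-1].repeat(3,0).repeat(3,1))
E
```

```text
4.2167 [ 0.4880952  -0.18557783  0.14024351] [-1.57080199e+00 -2.51765644e-04 -1.24796481e-01] [ 0.18894274  0.03600176 -0.48077695]
```

View pics/scene3.png

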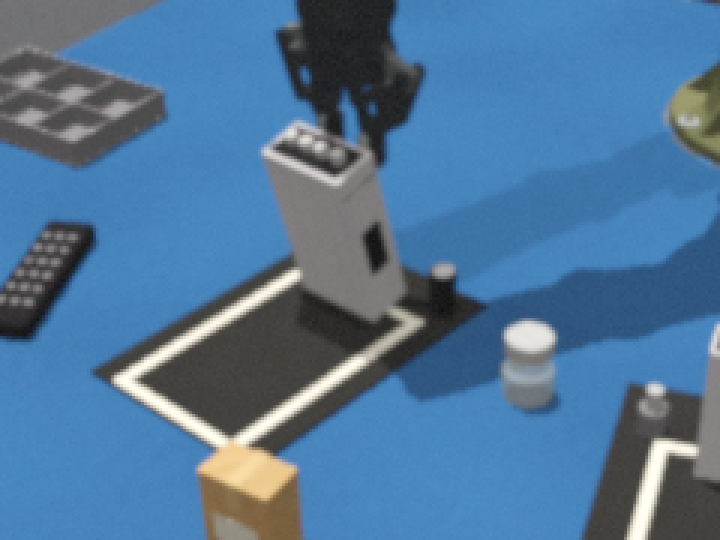

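servo_tool(grip=[0.6, 0.6, 0.6, 0.6, 0.6, 0.6, 0.6, 0.6, 0.6, 0.6], translation=[[0.3, -0.04, 0], [0.6, -0.07, 0], [0.9, -0.11, 0], [1.2, -0.15, 0], [1.5, -0.18, 0], [1.8, -0.22, 0], [1.8, -0.22, 0], [1.8, -0.22, 0], [1.8, -0.22, 0], [1.8, -0.22, 0]], turn=[[0, 0, 0], [0, 0, 0], [0, 0, 0], [0, 0, 0], [0, 0, 0], [0, 0, 0], [0, 0, 0], [0, 0, 0], [0, 0, 0], [0, 0, 0]])

```text
clock: 5.1
eef_pos: [0.5053, -0.1878, 0.1403]
ee_rot: [-1.571, 0.0, -0.125]
ft_force: [-0.3, 0.6, -0.2]
grip_width: 0.0342
```

```bash
python3 - <<'E'
from rig import r
import cv2,numpy as np
s=r.read_state(); print(s['clock'],s['eef_pos'],s['ee_rot'],s['ft_force'])
cv2.imwrite("pics/scene4.png",r.capture("scene")[150:330,180:420,::-1].repeat(3,0).repeat(3,1))
E
```

```text
5.1 [ 0.50529013 -0.18775506  0.14025867] [-1.57083177e+00  2.37563592e-04 -1.24930783e-01] [-0.28822152  0.56508918 -0.15444303]
```

View pics/scene4.png

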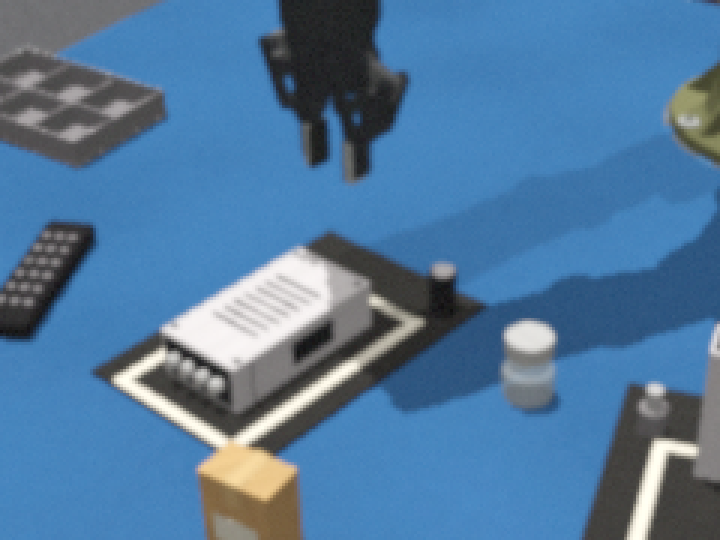

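servo_tool(grip=[0.6, 0.6, 0.6, 0.6, 0.6, 0.6, 0.6, 0.6, 0.6, 0.6], translation=[[0, 0, 4], [-1, 2, 8], [-2, 5, 10], [-3, 9, 10], [-4, 13, 10], [-4, 17, 10], [-4, 21, 10], [-4, 25, 10], [-4, 29, 10], [-4, 33, 10]], turn=[[0, 0, 0], [0, 0, 0], [0, 0, 0.05], [0, 0, 0.1], [0, 0, 0.15], [0, 0, 0.2], [0, 0, 0.25], [0, 0, 0.3], [0, 0, 0.36], [0, 0, 0.41]])

```text
clock: 5.98
eef_pos: [0.465, 0.144, 0.2406]
ee_rot: [-1.571, -0.001, 0.288]
ft_force: [1.9, 0.1, -0.8]
grip_width: 0.0343
```

servo_tool(grip=[0.6, 0.6, 0.6, 0.6, 0.6], translation=[[0, 1.2, 0], [0, 1.2, 0], [0, 1.2, 0], [0, 1.2, 0], [0, 1.2, 0]], turn=[[0, 0, 0], [0, 0, 0], [0, 0, 0], [0, 0, 0], [0, 0, 0]])

```text
clock: 6.4
eef_pos: [0.4656, 0.1525, 0.2403]
ee_rot: [-1.572, 0.0, 0.282]
ft_force: [0.5, 0.5, -0.4]
grip_width: 0.034
```

```bash
python3 - <<'E'
from rig import r
import cv2,numpy as np
s=r.read_state(); print(s['clock'],s['eef_pos'],s['ee_rot'],s['ft_force'],s['joint_pos'])
for n in("wrist","top"): cv2.imwrite(f"pics/{n}5.png",r.capture(n)[:,:,::-1])
E
```

```text
6.4 [0.4656344  0.15246386 0.24027982] [-1.57160413e+00  2.79434118e-04  2.82466412e-01] [ 0.46709617  0.50768908 -0.4078103 ] [-0.2702271   0.30106945 -0.12901182  1.85358778  0.04656881  0.99015582
  1.43419408]
```

View pics/wrist5.png

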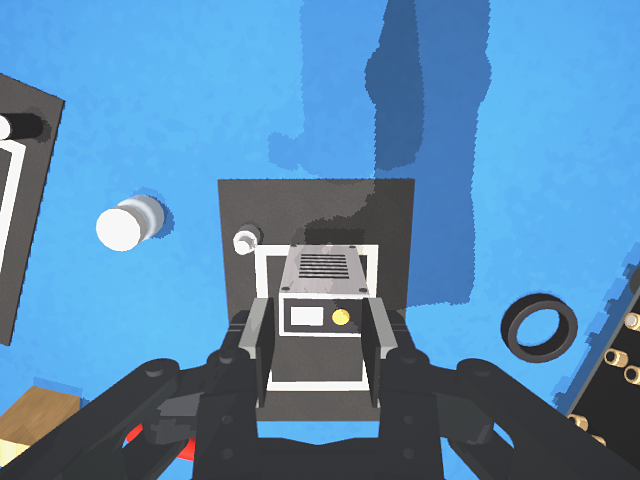

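View pics/top5.png

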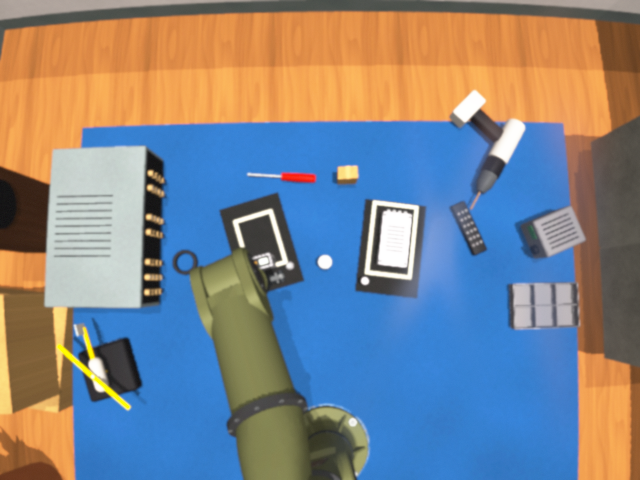

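```bash
python3 - <<'E'
from h import *
from scipy.spatial.transform import Rotation as R
c=r.get_calibration("wrist"); s=r.read_state()
W=np.eye(4);W[:3,:3]=R.from_euler('xyz',s['ee_rot']).as_matrix();W[:3,3]=s['eef_pos'];T=W@c['hand_eye']
im=cv2.imread("pics/wrist5.png");cv2.imwrite("pics/w5c.png",cv2.resize(im[170:420,210:430],None,fx=2.4,fy=2.4,interpolation=cv2.INTER_CUBIC))
for uv,z in(([(279,292),(369,293),(279,335)],.113),([(290,243),(354,244)],.003)):
    p=plane("wrist",uv,z,T); print(p,(p-s['eef_pos'])@W[:3,:3]); d=p[1]-p[0];print(np.linalg.norm(d),np.degrees(np.arctan2(d[1],d[0])))
E
```

```text
[[0.5126 0.1386 0.113 ]
 [0.4958 0.1988 0.113 ]
 [0.5454 0.1471 0.113 ]] [[ 0.041   0.1273 -0.0266]
 [ 0.0417  0.1273  0.0358]
 [ 0.075   0.1273 -0.0276]]
0.06248266056378127 105.56450078495253
[[0.5125 0.1388 0.003 ]
 [0.4964 0.1976 0.003 ]] [[ 0.0411  0.2373 -0.0263]
 [ 0.042   0.2373  0.0347]]
0.06101552950914929 105.3122387744949
```

View pics/w5c.png

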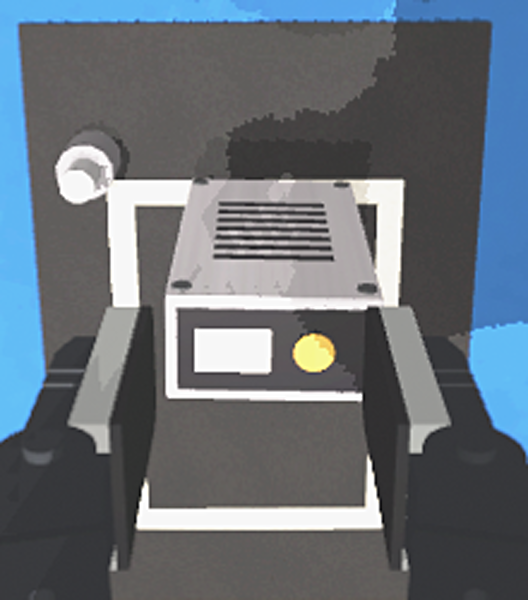

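servo_tool(grip=[0.6, 0.6, 0.6, 0.6, 0.6, 0.6, 0.6, 0.6, 0.6, 0.6], translation=[[-0.1, 0.4, -2], [-0.1, 0.4, -5], [-0.1, 0.4, -8], [-0.1, 0.4, -11], [-0.1, 0.4, -13.6], [-0.1, 0.4, -13.6], [0.9, 0.7, -13.6], [1.7, 0.92, -13.6], [2, 1, -13.6], [2, 1, -13.6]], turn=[[0, 0, 0], [0, 0, 0], [0, 0, 0], [0, 0, 0], [0, 0, 0], [0, 0, 0], [0, 0, 0], [0, 0, 0], [0, 0, 0], [0, 0, 0]])

```text
clock: 7.33
eef_pos: [0.4871, 0.1644, 0.1055]
ee_rot: [-1.571, -0.003, 0.284]
ft_force: [-0.4, 0.3, -0.2]
grip_width: 0.0343
```

```bash
python3 - <<'E'
from rig import r
import cv2,numpy as np
s=r.read_state(); print(s['clock'],s['eef_pos'],s['ee_rot'],s['ft_force'])
cv2.imwrite("pics/scene6.png",r.capture("scene")[200:390,300:540,::-1].repeat(3,0).repeat(3,1))
E
```

```text
7.3333 [0.48711396 0.16440927 0.10545209] [-1.57068378 -0.00267425  0.2843181 ] [-0.37483413  0.3327215  -0.20921896]
```

View pics/scene6.png

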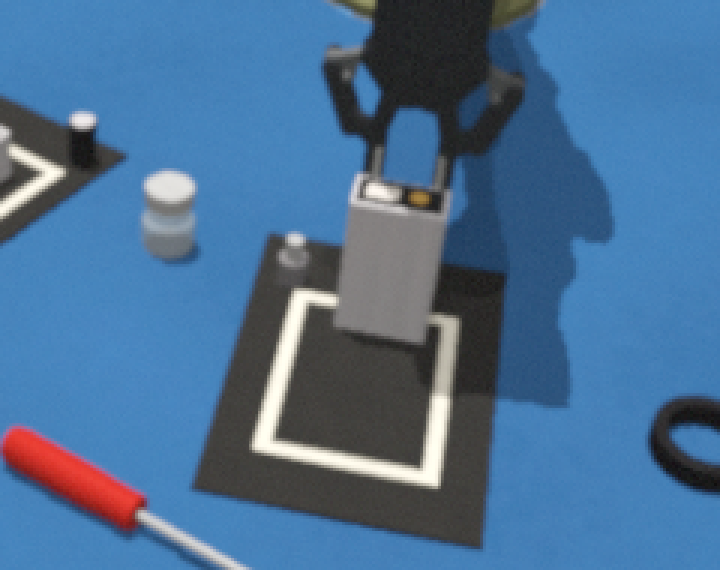

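servo_tool(grip=[0.6, 0.6, 0.6, 0.6, 0.6, 0.6, 0.6, 0.6, 0.6, 0.6], translation=[[0.34, 0.1, 0], [0.67, 0.2, 0], [0.96, 0.28, 0], [1.25, 0.36, 0], [1.54, 0.45, 0], [1.83, 0.53, 0], [2.12, 0.62, 0], [2.4, 0.7, 0], [2.7, 0.79, 0], [2.98, 0.87, 0]], turn=[[0, 0, 0], [0, 0, 0], [0, 0, 0], [0, 0, 0], [0, 0, 0], [0, 0, 0], [0, 0, 0], [0, 0, 0], [0, 0, 0], [0, 0, 0]])

```text
clock: 8.22
eef_pos: [0.5157, 0.1731, 0.1042]
ee_rot: [-1.571, -0.0, 0.285]
ft_force: [-0.1, 0.2, 0.0]
grip_width: 0.0339
```

```bash
python3 - <<'E'
from rig import r
import cv2,numpy as np
s=r.read_state(); print(s['clock'],s['eef_pos'],s['ee_rot'],s['ft_force'])
cv2.imwrite("pics/scene7.png",r.capture("scene")[200:390,300:540,::-1].repeat(3,0).repeat(3,1))
E
```

```text
8.2167 [0.51568243 0.17307324 0.10424154] [-1.57080626e+00 -1.03068556e-04  2.85178525e-01] [-0.12465205  0.23902423  0.01650319]
```

View pics/scene7.png

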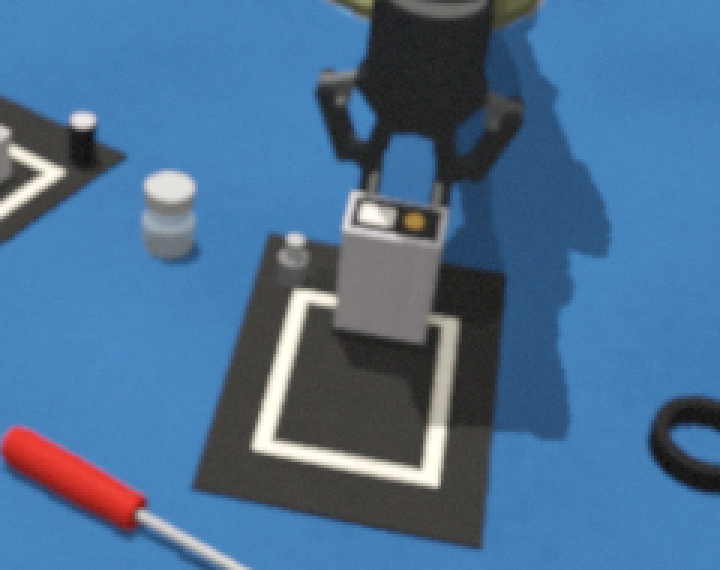

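The tuner is tilting about its foot edge, which sits at crop pixels (335,328) to (425,343) and hasn't moved. I'll keep pushing.

servo_tool(grip=[0.6, 0.6, 0.6, 0.6, 0.6, 0.6, 0.6, 0.6, 0.6, 0.6], translation=[[0.29, 0.08, 0], [0.58, 0.17, 0], [0.86, 0.25, 0], [1.15, 0.34, 0], [1.44, 0.42, 0], [1.6, 0.46, 0], [1.6, 0.46, 0], [1.6, 0.46, 0], [1.6, 0.46, 0], [1.6, 0.46, 0]], turn=[[0, 0, 0], [0, 0, 0], [0, 0, 0], [0, 0, 0], [0, 0, 0], [0, 0, 0], [0, 0, 0], [0, 0, 0], [0, 0, 0], [0, 0, 0]])

```text
clock: 9.1
eef_pos: [0.5311, 0.1775, 0.1043]
ee_rot: [-1.571, 0.0, 0.285]
ft_force: [0.2, 0.0, 0.4]
grip_width: 0.0344
```

```bash
python3 - <<'E'
from rig import r
import cv2,numpy as np
s=r.read_state(); print(s['clock'],s['eef_pos'],s['ee_rot'],s['ft_force'])
cv2.imwrite("pics/scene8.png",r.capture("scene")[200:390,300:540,::-1].repeat(3,0).repeat(3,1))
E
```

```text
9.1 [0.53113622 0.17748634 0.10427056] [-1.57082216e+00  1.83504383e-04  2.85139263e-01] [0.21670232 0.03051039 0.35894042]
```

View pics/scene8.png

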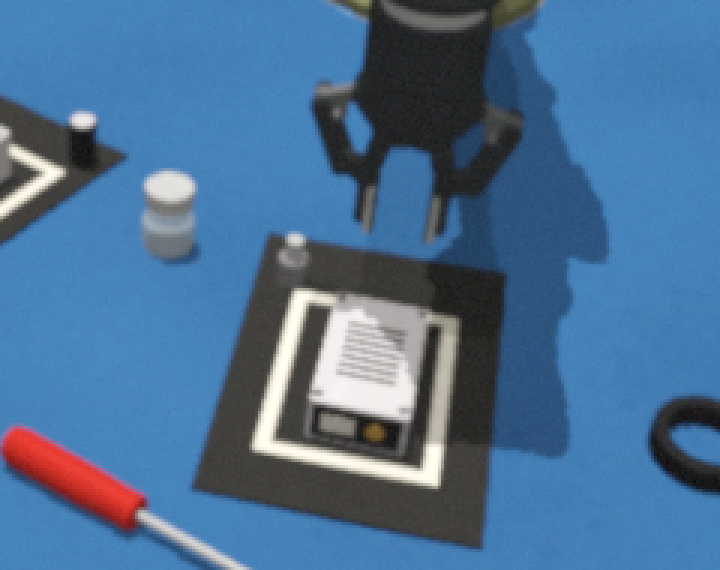

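Both boxes are lying flat with their slots up. I'll retract the arm and check from above.

servo_tool(grip=[0.6, 0.6, 0.6, 0.6, 0.6, 0.6, 0.6, 0.6, 0.6, 0.6], translation=[[0, 0, 3.5], [-1, 0, 7], [-3, 0, 10], [-6, -1, 12], [-9, -3, 13], [-11, -6, 13], [-12, -9, 13], [-12, -12, 13], [-12, -15, 13], [-12, -15, 13]], turn=[[0, 0, 0], [0, 0, 0], [0, 0, 0], [0, 0, 0], [0, 0, 0], [0, 0, 0], [0, 0, 0], [0, 0, 0], [0, 0, 0], [0, 0, 0]])

```text
clock: 9.98
eef_pos: [0.4106, 0.022, 0.2346]
ee_rot: [-1.573, 0.0, 0.279]
ft_force: [-0.3, 0.3, -0.0]
grip_width: 0.0341
```

```bash
python3 - <<'E'
from rig import r
import cv2,numpy as np
s=r.read_state(); print(s['clock'],s['eef_pos'],s['ft_force'],s['dq'])
t=r.capture("top")
cv2.imwrite("pics/top9.png",cv2.resize(t[110:310,160:500,::-1],None,fx=2.3,fy=2.3,interpolation=cv2.INTER_CUBIC))
cv2.imwrite("pics/top9f.png",t[:,:,::-1]); cv2.imwrite("pics/scene9.png",r.capture("scene")[:,:,::-1])
E
```

```text
9.9833 [0.41063439 0.02200558 0.23463028] [-0.25466115  0.2786453  -0.00074897] [-0.05305554  0.01680667 -0.07668775 -0.01759639 -0.02249638 -0.00368826
 -0.11858176]
```

View pics/top9.png

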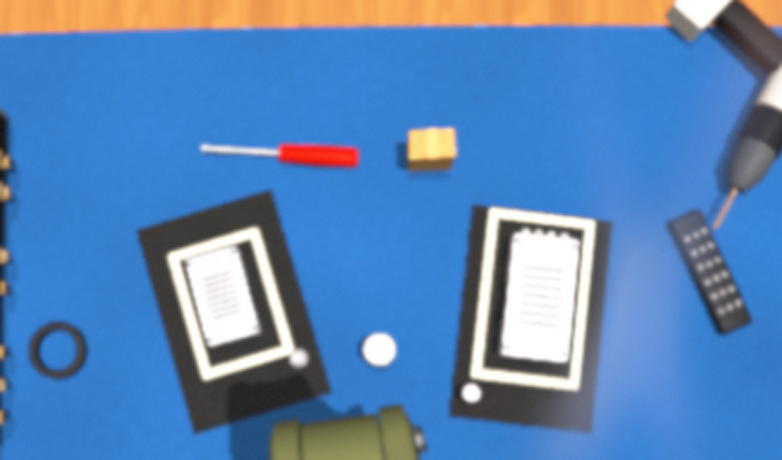

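View pics/scene9.png

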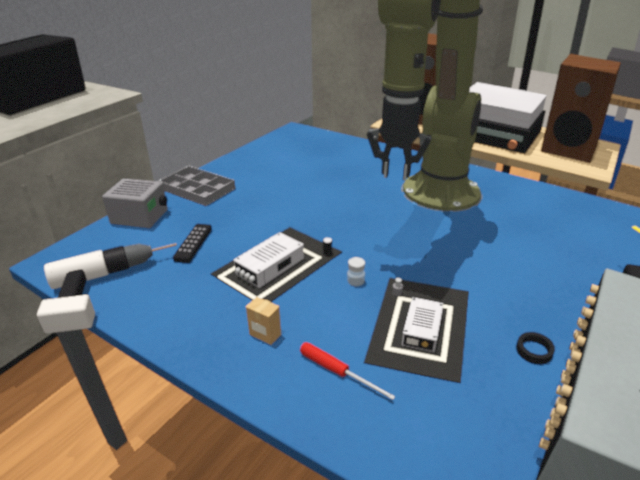

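servo_tool(grip=[0.6, 0.6, 0.6], translation=[[0, 0, 0], [0, 0, 0], [0, 0, 0]], turn=[[0, 0, 0], [0, 0, 0], [0, 0, 0]])

```text
clock: 10.33
eef_pos: [0.4113, 0.0287, 0.2342]
ee_rot: [-1.57, 0.0, 0.287]
ft_force: [0.8, -0.4, -0.0]
grip_width: 0.0341
```

```bash
python3 -c "
from rig import r
print(r.finish_job())"
```

```text
the job is handed in; nothing more can be done
None
```

I toppled the power supply first, then the tuner. Each got a slow fingertip push near the top of its slotted side until it tipped about its foot edge and fell on its own. I then backed the arm clear and handed the job in at about 10.3 s.

The last top and scene pictures show both boxes lying flat, slotted side up, inside the inner edge of their tape. I judged that by eye and did not re-measure the final positions. The bystanders look unmoved, and wrist force read under 2 N at the end of every move. No check failed. The box position estimates from the different cameras agreed to within about 5 mm. The tuner started about 5 mm off the centre line of its outline, but it still came down inside the tape.

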